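Tip the parts tote by its pull-out handle and gather the nuts in one corner

TASK

Three hex nuts lie scattered in the small square parts tote. While the tote still stands flat, pull the sprung handle on its corner all the way up to its stop; then, by that handle, tip the tote up on its opposite corner where it stands, without shoving it along the bench, about 30 degrees, until all three nuts have slid together into that low corner. Finish still gripping the pulled-out handle and holding the tote tipped and still, its low corner resting on the bench, with nothing else on the bench disturbed.

Things in the scene. Friction and masses are not known exactly. Their poses are not given: they have to be found in the camera images.
- tote: Grey open parts tote, 138 mm square (148 over rim), 62 high, walls and floor 4, 0.85 kg. Origin: centre of underside. Its x axis runs along the DIAGONAL to the handle corner (outer corners at x, y = +/-97.6 mm), z up. Black handle housing on the +x corner: 44 (x) x 16 (y) mm, centred x = +113.6, top at z = 60. Nuts slide easily in it (friction 0.2), at 30 degrees they run to the low corner.
- pull_handle (a joint): How far the sprung handle on the tote's corner is pulled out along the tote's z (up), m. 0 = in, 0.035 = at its stop. The spring pulls it back with 1 N at rest, 2.4 N at the stop; pulling to the stop does not lift the tote, pulling on (about 4 N) does.
- handle_grip (a point): Centre of the handle's grip: an upright dark steel blade 36 mm long (tote x, the diagonal), 10 mm thick (tote y: pinch along this, from above), 40 mm high. With the handle in, it is at x = +113.6, y = 0, z = +84 mm in the tote's frame (blade 64 to 104 mm above the bench). Axes as the tote's.
- gather_corner (a point): Inner corner of the tote's floor diagonally across from the handle, on the floor's upper face (x = -92 mm, z = +4 mm in the tote's frame): where the nuts are to be gathered.
- foot_corner (a point): Outer bottom corner of the tote diagonally across from the handle (x = -97.6 mm, z = 0 in the tote's frame): the tote tips on this point.
- nut_a: Larger steel hex nut lying in the tote, 24 x 27 x 19 mm, 30 g; origin at the centre of its underside, z along its bore.
- nut_b: Smaller steel hex nut lying in the tote, 19 x 22 x 15 mm, 20 g; origin at the centre of its underside, z along its bore.
- nut_c: Second smaller steel hex nut lying in the tote, 19 x 22 x 15 mm, 20 g; origin at the centre of its underside, z along its bore.
- tape_measure: Tape measure standing on the bench, 34 x 77 x 59 mm; bystander, leave alone. Origin: centre of its underside.
- gauge_case: Small dark case lying on the bench, 40 x 94 x 24 mm; bystander, leave alone. Origin: centre of its underside.
- tape_roll: Roll of tape lying on the bench, 68 mm across, 17 mm high; bystander, leave alone. Origin: centre of its underside.

How it is judged:
By the outcome, as a careful person would: the job done as asked, in the order asked, and still so for the second after the job is handed in, while the arm keeps its last pose, push and grip.
It also fails if it takes over 35 s, if anything falls off the work surface, if the arm or the gripper's body presses on something with over 40 N, if the wrist force passes 120 N, or if a joint passes its speed limit or range.

ROBOT

A 6-joint arm with a two-finger parallel gripper is mounted at the origin on a cart in front of the work surface, level with it; the furniture and walls round the work are solid. World frame = base frame: x ahead of the robot, y to its left, z up, the work surface at z = 0. Lengths are in mm, angles in rad, forces in N, time in s.
With the tool pointing down it reaches from about 275 to 750 mm from the base axis. Payload 10.2 kg.
Tool frame: the origin (TCP) lies between the finger pads; the fingertips stand 19 mm ahead of it and the grasp point (between the pads) is the TCP; z points along the fingers, y is the line along which they close (so a half turn about z gives the same grasp; the last joint's range is limited). The gripper opens to 85 mm and grips with 20 to 120 N. Pads are 22 mm wide; open, the fingers measure 114 mm over their backs; the gripper's body (76 mm by 85 mm) begins 54 mm behind the grasp point. The pads swing forward as they close: fully open they stand 13 mm farther back than shut.
Start: joints at [0.967, 0.313, 1.498, -0, 1.331, -0.223], TCP at [195.136, 487.394, 217.094] pointing down, gripper open.
Joint ranges: [-2.94, 2.94], [-0.97, 2.17], [0.19, 2.56], [-1.23, 4.37], [0.02, 3.11], [-2.88, 2.88]. Speed limits (rad/s): [2.39, 2.39, 3.01, 3.14, 3.14, 3.14].

INTERFACE

Orientations are given as a unit quaternion [w, x, y, z].
In Python, from rig import sense, capture, finish_job gives the robot as it stands. The module is installed in compiled form; this text tells all that it offers.
- The arm moves only by the tool move_arm, never from a script. Its argument "moves" is a list of rows, each an object with "turn": the turn, a rotation vector about the tool's x, y, z in rad, a list of three; "translation": the shift along the tool's x, y, z in mm, a list of three; "hand": the opening, from 0 (shut) to 1 (fully open). In form: [{"turn": [wx, wy, wz], "translation": [x, y, z], "hand": hand}, ...]. A call has 1 to 10 rows; each row shifts and turns the commanded pose from where the row before left it, along the tool's axes as they then stand; what a row does not reach is not made up. A row lasts 1/12 s, in which the tool goes at most 41.7 mm and 7.16 degrees, less where a joint would pass 70% of its speed; a pose out of reach is approached as far as the arm can. A call with a gripper value outside its range is refused whole. The fingers move at their own pace and stop on an object; "grip_force" is the grip in N (left out, the last holds). Time passes only in rows, so rows that do not move let the fingers close. It gives the time, the measured TCP pose, the force, the opening and the grip force at its end, in the units of the state.
- sense(): the state, without advancing time (a new reading comes with each control period).
- capture(name): name is "scene" or "side" or "wrist"; returns a dict with "image" (400x640x3 uint8, blue, green, red), "z_map" (400x640 float32, mm along the optical axis (not along the pixel's ray), 0 where there is no reading), "vertical_fov" (degrees; the focal length in pixels is half the picture's height over the tangent of half this angle, whatever the lens; pixels are square), "cx", "cy" (the principal point, pixels), "R" (3x3) and "t" (3): a world point X has camera coordinates R X + t; the wrist camera has in their place "T_tool_cam" (4x4, takes a point from camera to tool coordinates, whose origin is the TCP and whose axes are the flange's). Camera axes: x right, y down, z forward; pixel columns grow to the right and rows downward; lengths in mm; the calibration is good to about 2 mm. A picture is of the moment at which its call begins: read the wrist's pose just before it.
- finish_job(): hands the job in; it is judged then, once.
The state is a dict: "time_s": time; "joints": joint angles; "dq": joint speeds; "tau": joint torques, N m; "eef_pos": TCP position; "ee_rot": TCP orientation; "force": force on the tool from outside, world axes, zero at the start; "wrist_torque": the same for the moment, N m; "grip_width": opening from 0.0 (shut) to 1.0 (fully open); "grip_force": force on a finger pad.
Only numpy, scipy, OpenCV 4.12 (cv2) and the standard library are available. Lean on these libraries where they do the work, as an engineer would, in place of code of your own. Each camera call takes 0.05 s, during which the arm holds its last target. There are 200 camera calls.

## Working session

There is one attempt and no reset: what is moved stays moved. The work goes in short steps, Python scripts to look and compute and a tool call to move; the robot and the scene stay as the last step left them, time stands still between calls to the robot, and variables do not carry over. Pictures are saved under pics/ and viewed, at most 10 in all, crops included, and the job is handed in when it is done.

Besides the shell and the picture viewer there is one more tool, called by a JSON object that holds its "name" and its "arguments". move_arm: Moves the arm, as the interface text tells. Its arguments: {"type":"object","properties":{"moves":{"type":"array","items":{"type":"object","properties":{"turn":{"type":"array","items":{"type":"number"}},"translation":{"type":"array","items":{"type":"number"}},"hand":{"type":"number"}}}},"grip_force":{"type":"number"}},"required":["moves"]}

```bash
mkdir -p pics; cat > h.py <<'E'
import numpy as np,cv2
from rig import sense,capture
from scipy.spatial.transform import Rotation as Ro
def world(c,s=None):
    f=200/np.tan(np.radians(c["vertical_fov"])/2)
    z=c["z_map"].astype(float);v,u=np.mgrid[:400,:640]
    P=np.stack([(u-c["cx"])/f*z,(v-c["cy"])/f*z,z],-1)
    if "R" in c: W=(P-np.array(c["t"]))@np.array(c["R"])
    else:
        T=np.array(c["T_tool_cam"]);q=s["ee_rot"];R=Ro.from_quat([*q[1:],q[0]]).as_matrix()
        W=(P@T[:3,:3].T+T[:3,3])@R.T+np.array(s["eef_pos"])
    W[z==0]=np.nan
    return W
E
python3 - <<'E'
from h import *
s=sense();print(s)
for n in("scene","side"):
    c=capture(n);cv2.imwrite(f"pics/{n}0.png",c["image"]);np.save(f"{n}0.npy",world(c))
E
```

```text
{'time_s': 0.0, 'joints': array([ 9.66608516e-01,  3.13460290e-01,  1.49846219e+00, -3.47412921e-05,
        1.33099051e+00, -2.23381837e-01]), 'dq': array([-2.96600065e-04, -2.83308285e-04, -1.20909565e-04,  5.20467772e-04,
        2.96186280e-05,  9.30996151e-04]), 'tau': array([-5.14746043e-04, -4.12266505e+01, -2.59735876e+01, -2.23517363e-04,
        4.18326512e-03,  1.58725078e-05]), 'eef_pos': array([194.97171865, 487.14760792, 216.52037314]), 'ee_rot': array([-2.49990658e-04,  1.89250511e-01,  9.81928617e-01, -6.11234455e-04]), 'force': array([-0.5771385 ,  0.68070275,  0.07399343]), 'wrist_torque': array([ 0.05041119, -0.01280213, -0.01251824]), 'grip_force': 0.0, 'grip_width': 0.9974591287760609}
```

View pics/scene0.png

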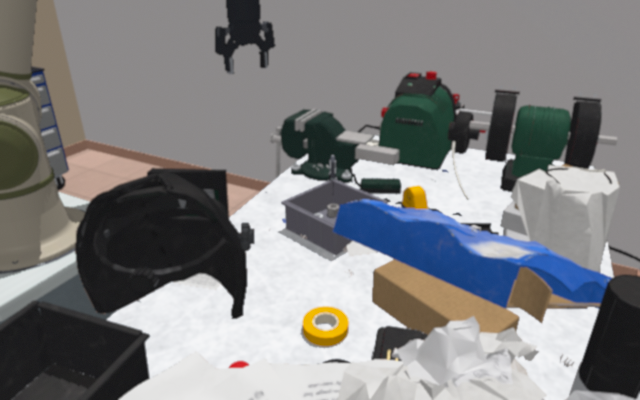

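View pics/side0.png

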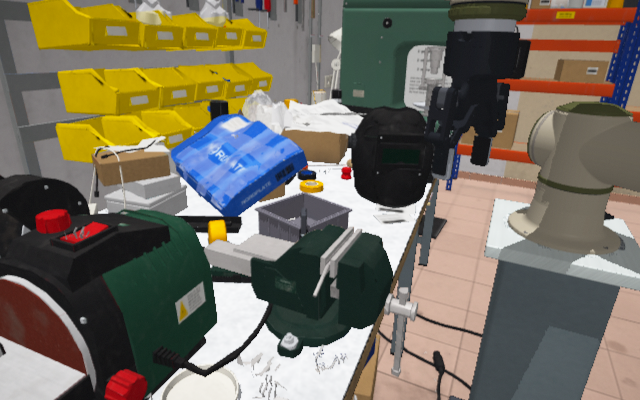

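Scene view: the grey tote is at about (320,215), with the handle blade near (333,168) at its far corner by the vise. Side view: the tote is at about (303,222), with the handle at about (304,208). I'll enlarge both.

```bash
python3 - <<'E'
from h import *
a=cv2.imread("pics/scene0.png")[140:270,260:420];b=cv2.imread("pics/side0.png")[175:305,230:390]
cv2.imwrite("pics/crop0.png",np.hstack([cv2.resize(x,(400,325),interpolation=cv2.INTER_CUBIC) for x in(a,b)]))
W=np.load("scene0.npy");V=np.load("side0.npy")
for u,v in[(332,160),(333,165),(333,172),(285,206),(334,183),(335,258),(325,325)]:print('scene',u,v,W[v,u].round())
for u,v in[(304,200),(304,208),(304,215),(258,209),(297,193),(350,210),(218,230),(312,186),(340,245)]:print('side',u,v,V[v,u].round())
E
```

```text
scene 332 160 [466. 389. 105.]
scene 333 165 [468. 389.  94.]
scene 333 172 [470. 386.  80.]
scene 285 206 [428. 258.  49.]
scene 334 183 [474. 383.  56.]
scene 335 258 [562. 208.  -1.]
scene 325 325 [625.  43.  -1.]
side 304 200 [554. 220.  43.]
side 304 208 [463. 394. 104.]
side 304 215 [450. 418. 101.]
side 258 209 [593. 354.  60.]
side 297 193 [569. 228.  60.]
side 350 210 [423. 256.  57.]
side 218 230 [618. 454.  48.]
side 312 186 [614.  57.  17.]
side 340 245 [326. 548. 134.]
```

View pics/crop0.png

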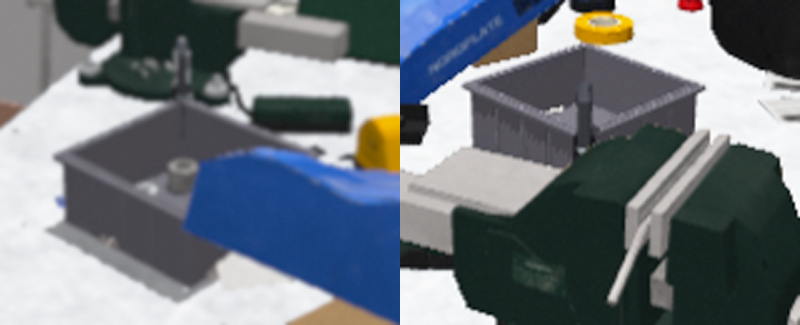

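Crops: the blade stands upright at the tote's vise-side corner (scene 333,165; side 304,208). One nut shows at scene ~(332,210). The blue pack lies to the +x side. I'll make a height map of the surroundings to check clearance.

```bash
python3 - <<'E'
from h import *
P=np.vstack([np.load(f"{n}0.npy").reshape(-1,3) for n in("scene","side")]);P=P[~np.isnan(P).any(1)]
P=P[(P[:,2]<450)&(P[:,2]>-30)]
xs=range(200,760,40);print('y\\x ',*['%4d'%x for x in xs])
for y in range(640,40,-40):
    r=[]
    for x in xs:
        m=(abs(P[:,0]-x)<20)&(abs(P[:,1]-y)<20);r.append('%4d'%P[m,2].max() if m.any() else '   .')
    print(y,' ',*r)
B=P[(abs(P[:,0]-465)<40)&(abs(P[:,1]-390)<40)&(P[:,2]>66)&(P[:,2]<110)];print(len(B),np.median(B,0),np.cov(B[:,:2].T))
s=sense();q=s["ee_rot"];print(Ro.from_quat([*q[1:],q[0]]).as_matrix().round(3))
print(capture("wrist")["T_tool_cam"])
E
```

```text
y\x   200  240  280  320  360  400  440  480  520  560  600  640  680  720
640      .    .   18  128   27   43    2  164  175  176  173  107   68  192
600      .    .  137  140  138  119   94  102  128    2    2   45   55    3
560    348  348  138  141  139  132  105  105   83   83    1    3   33   28
520    432  434  138  141  139  134  105  104   83   83   24    2    2    6
480    403  433  138  140  139   25    9   25   25   26   43   51    7    6
440    400  400    1    2    3    1   99    .    .    5   57   60   38    2
400    341    .    1    2    2    .  104  105   60    .    0   55   24   14
360      .    .    2    5    2    .   63   63   63   63   63   13   43   34
320      .    .    2    3    2    2   63   24   23   50   62    4   85   86
280      .    .    2    2    2    9   63   21    4   62   61  102  107  106
240      .    .    0    3    2    5   62   63   63   63   13  125  127  133
200      .    .   -5    1    1    2    3    2   62   63  142  152  150  144
160      .    .    .    3    4    4    2    3    3    2  158  166  164  161
120      .    .    .    5    4    4    3    2    2    3  147  167  172  179
80      .    .    .    5  194  197  197    2    2    2   18   19  154  181
253 [456.76038752 407.25376472  91.48724007] [[ 64.57001491 -99.71404718]
 [-99.71404718 185.97628022]]
[[-0.928  0.372 -0.001]
 [ 0.372  0.928 -0.001]
 [ 0.    -0.001 -1.   ]]
[[ 5.99798453e-04 -9.56583990e-01 -2.91456191e-01  7.43125225e+01]
 [ 9.99999815e-01  6.02635975e-04  8.00340418e-05  9.12364755e-01]
 [ 9.90827026e-05 -2.91456185e-01  9.56584174e-01 -1.56605289e+02]
 [ 0.00000000e+00  0.00000000e+00  0.00000000e+00  1.00000000e+00]]
```

{"name": "move_arm", "arguments": {"moves": [{"turn": [0, 0, 0], "translation": [-30, 2.5, -3], "hand": 1}, {"turn": [0, 0, 0], "translation": [-30, 2.5, -3], "hand": 1}, {"turn": [0, 0, 0], "translation": [-30, 2.5, -3], "hand": 1}, {"turn": [0, 0, 0], "translation": [-30, 2.5, -3], "hand": 1}, {"turn": [0, 0, 0], "translation": [-30, 2.5, -3], "hand": 1}, {"turn": [0, 0, 0], "translation": [-30, 2.5, -3], "hand": 1}, {"turn": [0, 0, 0], "translation": [-30, 2.5, -3], "hand": 1}, {"turn": [0, 0, 0], "translation": [-30, 2.5, -3], "hand": 1}, {"turn": [0, 0, 0], "translation": [-30, 2.5, 0], "hand": 1}]}}

```text
time_s: 0.9
eef_pos: [455.6, 407.3, 241.4]
ee_rot: [0.0, 0.189, 0.982, 0.0]
force: [0.1, 0.4, -0.3]
grip_width: 0.998
grip_force: 0.0
```

{"name": "move_arm", "arguments": {"moves": [{"turn": [0, 0, 0.1], "translation": [0, 0, 0], "hand": 1}, {"turn": [0, 0, 0.1], "translation": [0, 0, 0], "hand": 1}, {"turn": [0, 0, 0.1], "translation": [0, 0, 0], "hand": 1}, {"turn": [0, 0, 0.1], "translation": [0, 0, 0], "hand": 1}, {"turn": [0, 0, 0.1], "translation": [0, 0, 0], "hand": 1}, {"turn": [0, 0, 0.1], "translation": [0, 0, 0], "hand": 1}, {"turn": [0, 0, 0.11], "translation": [0, 0, 0], "hand": 1}, {"turn": [0, 0, 0], "translation": [0, 0, 0], "hand": 1}, {"turn": [0, 0, 0], "translation": [0, 0, 0], "hand": 1}]}}

```text
time_s: 1.65
eef_pos: [454.1, 407.9, 240.8]
ee_rot: [-0.0, 0.517, 0.856, -0.0]
force: [-0.2, 0.2, 1.1]
grip_width: 0.999
grip_force: 0.0
```

```bash
python3 - <<'E'
from h import *
s=sense();c=capture("wrist");W=world(c,s);np.save("w1.npy",W);cv2.imwrite("pics/w1.png",c["image"])
q=s["ee_rot"];print(s["eef_pos"],s["joints"].round(2),Ro.from_quat([*q[1:],q[0]]).as_matrix().round(3),s["force"])
P=W.reshape(-1,3);P=P[~np.isnan(P).any(1)]
# blade
B=P[(P[:,2]>75)&(P[:,2]<112)&(abs(P[:,0]-460)<50)&(abs(P[:,1]-400)<50)]
T=B[B[:,2]>98];print(len(B),len(T),cv2.minAreaRect(T[:,:2].astype(np.float32)),T.mean(0))
# rim
r=P[(P[:,2]>57)&(P[:,2]<67)&(P[:,0]<620)&(P[:,1]>190)&(P[:,1]<415)];print(len(r),cv2.minAreaRect(r[:,:2].astype(np.float32)))
E
```

```text
[454.07756824 407.90274288 240.80976647] [ 0.54  0.49  1.18 -0.    1.47  0.06] [[-0.465  0.885 -0.   ]
 [ 0.885  0.465 -0.   ]
 [-0.    -0.001 -1.   ]] [-0.15229152  0.17471377  1.07010839]
379 296 ((460.61419677734375, 405.1148986816406), (8.41530704498291, 35.299137115478516), 27.70433807373047) [460.2545904  405.63387576 103.16414088]
3168 ((506.2828674316406, 315.4371643066406), (165.7554931640625, 170.86944580078125), 73.12727355957031)
```

View pics/w1.png

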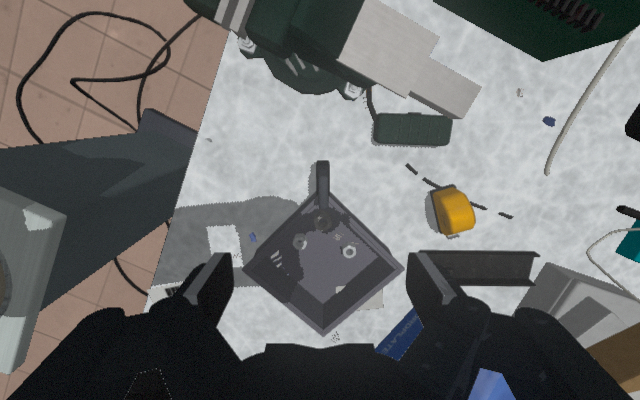

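Wrist view: the blade is upright at about (322,178) and in line with the tool's x axis. The nuts are at about (322,220), (300,243) and (349,252), and the fingers have clear space on both sides. I'll correct by (-5.5, +4.4) mm and descend.

{"name": "move_arm", "arguments": {"moves": [{"turn": [0, 0, 0], "translation": [-5.5, 4.2, 10], "hand": 1}, {"turn": [0, 0, 0], "translation": [0, 0, 25], "hand": 0.8}, {"turn": [0, 0, 0], "translation": [0, 0, 25], "hand": 0.6}, {"turn": [0, 0, 0], "translation": [0, 0, 25], "hand": 0.6}, {"turn": [0, 0, 0], "translation": [0, 0, 20], "hand": 0.6}, {"turn": [0, 0, 0], "translation": [0, 0, 15], "hand": 0.6}, {"turn": [0, 0, 0], "translation": [0, 0, 0], "hand": 0.6}]}}

```text
time_s: 2.28
eef_pos: [459.2, 403.8, 117.0]
ee_rot: [-0.002, 0.518, 0.855, -0.003]
force: [-0.5, 0.3, -1.1]
grip_width: 0.594
grip_force: 0.0
```

```bash
python3 - <<'E'
from h import *
s=sense();c=capture("wrist");W=world(c,s);im=c["image"]
print(s["eef_pos"],s["force"],s["grip_width"])
P=W.reshape(-1,3);P=P[~np.isnan(P).any(1)]
T=P[(P[:,2]>97)&(P[:,2]<112)&(np.hypot(P[:,0]-460.6,P[:,1]-405)<24)]
print(len(T),cv2.minAreaRect(T[:,:2].astype(np.float32)))
cv2.imwrite("pics/w2.png",im)
E
```

```text
[459.23205158 403.75016013 116.97438986] [-0.51643602  0.34721086 -1.13992591] 0.594439854890582
850 ((460.5807800292969, 405.2655334472656), (9.718767166137695, 35.609195709228516), 28.022581100463867)
```

View pics/w2.png

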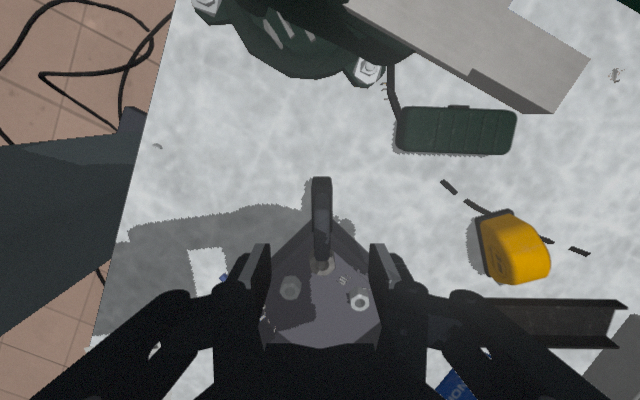

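The blade (col 322) sits between the fingers (268 and 372), about 1.5 mm off centre. I'll correct that, descend and close.

{"name": "move_arm", "arguments": {"moves": [{"turn": [0, 0, 0], "translation": [0.7, 1.6, 9], "hand": 0.6}, {"turn": [0, 0, 0], "translation": [0, 0, 10], "hand": 0.5}, {"turn": [0, 0, 0], "translation": [0, 0, 10], "hand": 0.4}, {"turn": [0, 0, 0], "translation": [0, 0, 0], "hand": 0.3}, {"turn": [0, 0, 0], "translation": [0, 0, 0], "hand": 0.2}, {"turn": [0, 0, 0], "translation": [0, 0, 0], "hand": 0.15}, {"turn": [0, 0, 0], "translation": [0, 0, 0], "hand": 0.1}, {"turn": [0, 0, 0], "translation": [0, 0, 0], "hand": 0.05}, {"turn": [0, 0, 0], "translation": [0, 0, 0], "hand": 0}, {"turn": [0, 0, 0], "translation": [0, 0, 0], "hand": 0}], "grip_force": 30}}

```text
time_s: 3.17
eef_pos: [461.6, 406.4, 92.3]
ee_rot: [0.0, 0.519, 0.855, 0.0]
force: [-0.1, 0.1, -0.4]
grip_width: -0.003
grip_force: 0.0
```

{"name": "move_arm", "arguments": {"moves": [{"turn": [0, 0, 0], "translation": [0, 0, 0], "hand": 0}, {"turn": [0, 0, 0], "translation": [0, 0, 0], "hand": 0}, {"turn": [0, 0, 0], "translation": [0, 0, 0], "hand": 0}], "grip_force": 80}}

```text
time_s: 3.42
eef_pos: [461.5, 406.4, 92.1]
ee_rot: [0.0, 0.519, 0.855, 0.0]
force: [-1.0, -0.7, 0.2]
grip_width: 0.002
grip_force: 0.0
```

The hand shut with nothing in it. I'll look before doing anything else.

```bash
python3 - <<'E'
from h import *
s=sense();c=capture("wrist");W=world(c,s);np.save("w3.npy",W);im=c["image"]
print(s["eef_pos"],s["force"],s["grip_width"],s["grip_force"])
d=capture("side")["image"][175:305,230:390]
cv2.imwrite("pics/w3.png",np.hstack([im[100:400,140:540],cv2.resize(d,(369,300))]))
P=W.reshape(-1,3);P=P[~np.isnan(P).any(1)]
T=P[(P[:,2]>70)&(P[:,2]<112)&(np.hypot(P[:,0]-460.6,P[:,1]-405)<40)]
print(len(T),T.mean(0),cv2.minAreaRect(T[:,:2].astype(np.float32)))
E
```

```text
[461.54431382 406.36023547  92.13461607] [-1.01040692 -0.73933833  0.23084009] 0.002443688140702085 0.0
632 [453.94012743 418.40013075  95.78751986] ((456.9257507324219, 415.68890380859375), (13.927751541137695, 13.463593482971191), 26.872642517089844)
```

View pics/w3.png

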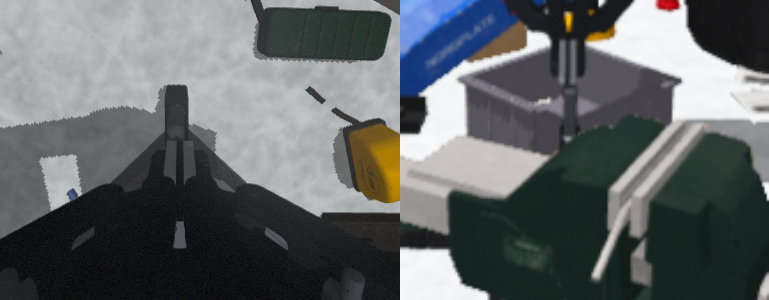

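The pads may have closed short of the blade, above it or beside it. I'll measure the fingers and blade from depth.

```bash
python3 - <<'E'
from h import *
W=np.load("w3.npy")
for u in (315,):
    for v in range(182,345,8): print(v,W[v,312].round(),W[v,319].round(),W[v,327].round())
c=capture("side");V=world(c)
for v in range(190,240,4): print(v,[tuple(V[v,u].round()) for u in(298,302,306)])
c=capture("scene");V=world(c)
for v in range(130,180,5): print(v,[tuple(V[v,u].round()) for u in(325,329,333,337,341)])
E
```

```text
182 [449. 418.   0.] [455. 421.  -0.] [461. 424.  -0.]
190 [448. 423.  44.] [452. 425.  45.] [458. 426.  38.]
198 [449. 421.  59.] [453. 423.  58.] [458. 426.  59.]
206 [450. 419.  69.] [454. 422.  70.] [460. 421.  60.]
214 [451. 419.  84.] [454. 421.  84.] [463. 416.  59.]
222 [451. 420.  98.] [454. 421.  97.] [466. 411.  59.]
230 [452. 418. 103.] [456. 419. 103.] [469. 406.  59.]
238 [454. 414. 104.] [457. 416. 104.] [472. 400.  59.]
246 [454. 415. 117.] [457. 417. 117.] [460. 419. 117.]
254 [454. 416. 126.] [457. 417. 126.] [460. 419. 125.]
262 [454. 416. 133.] [457. 417. 133.] [460. 418. 132.]
270 [454. 416. 140.] [457. 417. 139.] [459. 419. 140.]
278 [455. 414. 143.] [457. 416. 144.] [460. 417. 143.]
286 [454. 417. 153.] [459. 412. 143.] [459. 419. 153.]
294 [454. 417. 158.] [461. 409. 143.] [459. 419. 158.]
302 [455. 414. 159.] [463. 405. 143.] [460. 417. 159.]
310 [458. 409. 155.] [464. 402. 143.] [463. 411. 155.]
318 [460. 405. 155.] [466. 399. 144.] [465. 408. 154.]
326 [461. 402. 155.] [522. 291.   4.] [467. 405. 154.]
334 [463. 399. 155.] [526. 283.   4.] [468. 402. 155.]

[... 4669 characters left out ...]
loat64(414.0), np.float64(523.0), np.float64(31.0)), (np.float64(427.0), np.float64(518.0), np.float64(36.0))]
170 [(np.float64(392.0), np.float64(502.0), np.float64(22.0)), (np.float64(401.0), np.float64(505.0), np.float64(23.0)), (np.float64(468.0), np.float64(390.0), np.float64(82.0)), (np.float64(417.0), np.float64(517.0), np.float64(21.0)), (np.float64(425.0), np.float64(523.0), np.float64(21.0))]
175 [(np.float64(400.0), np.float64(488.0), np.float64(16.0)), (np.float64(449.0), np.float64(408.0), np.float64(59.0)), (np.float64(469.0), np.float64(388.0), np.float64(72.0)), (np.float64(422.0), np.float64(508.0), np.float64(13.0)), (np.float64(428.0), np.float64(517.0), np.float64(10.0))]
```

Depth from all three cameras puts the shut fingertips at z≈109, just above the blade top at 104. The real tips are therefore about 17 mm behind the reported TCP. I'll open, shift -1.4 mm in y, go down about 30 mm, and check from the picture before closing.

{"name": "move_arm", "arguments": {"moves": [{"turn": [0, 0, 0], "translation": [0, -1.4, -3], "hand": 0.5}, {"turn": [0, 0, 0], "translation": [0, 0, 0], "hand": 0.5}, {"turn": [0, 0, 0], "translation": [0, 0, 0], "hand": 0.5}, {"turn": [0, 0, 0], "translation": [0, 0, 0], "hand": 0.5}, {"turn": [0, 0, 0], "translation": [0, 0, 0], "hand": 0.5}], "grip_force": 30}}

```text
time_s: 4.03
eef_pos: [460.3, 405.7, 95.1]
ee_rot: [0.0, 0.519, 0.855, -0.0]
force: [0.7, 0.9, 0.4]
grip_width: 0.499
grip_force: 0.0
```

{"name": "move_arm", "arguments": {"moves": [{"turn": [0, 0, 0], "translation": [0, 0, 8], "hand": 0.5}, {"turn": [0, 0, 0], "translation": [0, 0, 8], "hand": 0.5}, {"turn": [0, 0, 0], "translation": [0, 0, 8], "hand": 0.5}, {"turn": [0, 0, 0], "translation": [0, 0, 6], "hand": 0.5}, {"turn": [0, 0, 0], "translation": [0, 0, 0], "hand": 0.5}, {"turn": [0, 0, 0], "translation": [0, 0, 0], "hand": 0.5}]}}

```text
time_s: 4.53
eef_pos: [460.1, 405.6, 64.6]
ee_rot: [-0.0, 0.519, 0.855, -0.0]
force: [1.1, -0.4, 0.5]
grip_width: 0.501
grip_force: 0.0
```

```bash
cat > look.py <<'E'
import sys
from h import *
s=sense();c=capture("wrist");W=world(c,s);im=c["image"]
print(s["eef_pos"],s["force"],s["grip_width"],s["grip_force"])
d=capture("side")["image"][150:280,230:390];e=capture("scene");
np.save("sc.npy",world(e))
cv2.imwrite(sys.argv[1],np.vstack([np.hstack([im[150:400,140:540],cv2.resize(d,(308,250))]),np.hstack([cv2.resize(e["image"][100:230,260:420],(369,300)),np.zeros((300,339,3),np.uint8)])]))
E
python3 look.py pics/w4.png
```

```text
[460.11055105 405.61451808  64.56212818] [ 1.09318088 -0.40681445  0.48760927] 0.5011198071278486 0.0
```

View pics/w4.png

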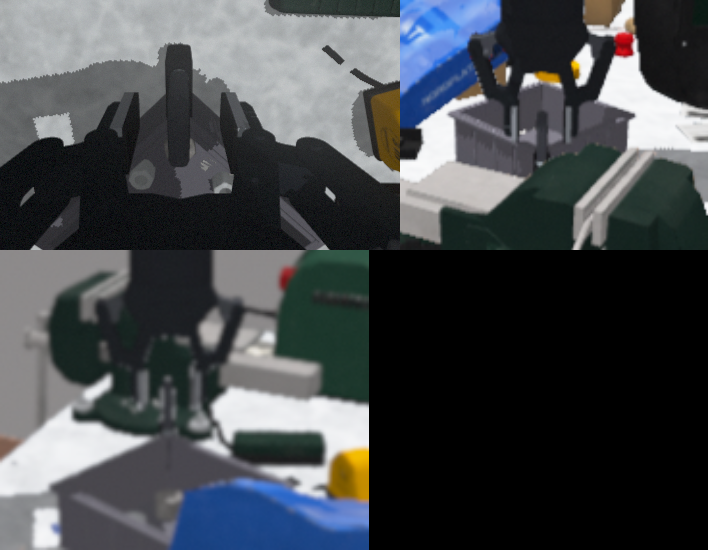

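All views show the fingers straddling the blade symmetrically, with the pads overlapping more than half its height and a clear palm gap. Closing now.

{"name": "move_arm", "arguments": {"moves": [{"turn": [0, 0, 0], "translation": [0, 0, 0], "hand": 0.4}, {"turn": [0, 0, 0], "translation": [0, 0, 0], "hand": 0.3}, {"turn": [0, 0, 0], "translation": [0, 0, 0], "hand": 0.2}, {"turn": [0, 0, 0], "translation": [0, 0, 0], "hand": 0.1}, {"turn": [0, 0, 0], "translation": [0, 0, 0], "hand": 0.05}, {"turn": [0, 0, 0], "translation": [0, 0, 0], "hand": 0}, {"turn": [0, 0, 0], "translation": [0, 0, 0], "hand": 0}, {"turn": [0, 0, 0], "translation": [0, 0, 0], "hand": 0}], "grip_force": 30}}

```text
time_s: 5.35
eef_pos: [460.3, 405.8, 65.3]
ee_rot: [0.0, 0.519, 0.855, 0.0]
force: [-0.1, -0.2, 2.5]
grip_width: 0.11
grip_force: 29.8
```

{"name": "move_arm", "arguments": {"moves": [{"turn": [0, 0, 0], "translation": [0, 0, 0], "hand": 0}, {"turn": [0, 0, 0], "translation": [0, 0, 0], "hand": 0}, {"turn": [0, 0, 0], "translation": [0, 0, 0], "hand": 0}], "grip_force": 90}}

```text
time_s: 5.6
eef_pos: [460.4, 405.8, 65.4]
ee_rot: [0.0, 0.519, 0.855, 0.0]
force: [-2.1, -1.0, 5.2]
grip_width: 0.098
grip_force: 90.3
```

Gripped (width 0.10, 90 N). Next I'll pull the handle up slowly.

{"name": "move_arm", "arguments": {"moves": [{"turn": [0, 0, 0], "translation": [0, 0, -4], "hand": 0}, {"turn": [0, 0, 0], "translation": [0, 0, -4], "hand": 0}, {"turn": [0, 0, 0], "translation": [0, 0, -4], "hand": 0}, {"turn": [0, 0, 0], "translation": [0, 0, -4], "hand": 0}, {"turn": [0, 0, 0], "translation": [0, 0, -4], "hand": 0}, {"turn": [0, 0, 0], "translation": [0, 0, -4], "hand": 0}, {"turn": [0, 0, 0], "translation": [0, 0, -4], "hand": 0}, {"turn": [0, 0, 0], "translation": [0, 0, -3], "hand": 0}, {"turn": [0, 0, 0], "translation": [0, 0, 0], "hand": 0}, {"turn": [0, 0, 0], "translation": [0, 0, 0], "hand": 0}]}}

```text
time_s: 6.43
eef_pos: [460.4, 405.8, 96.2]
ee_rot: [0.0, 0.519, 0.855, 0.0]
force: [1.5, 0.4, -2.1]
grip_width: 0.099
grip_force: 89.4
```

{"name": "move_arm", "arguments": {"moves": [{"turn": [0, 0, 0], "translation": [0, 0, -2], "hand": 0}, {"turn": [0, 0, 0], "translation": [0, 0, 0], "hand": 0}, {"turn": [0, 0, 0], "translation": [0, 0, 0], "hand": 0}]}}

```text
time_s: 6.68
eef_pos: [460.3, 405.7, 98.1]
ee_rot: [-0.0, 0.519, 0.855, -0.0]
force: [0.6, 0.4, -2.6]
grip_width: 0.099
grip_force: 89.5
```

{"name": "move_arm", "arguments": {"moves": [{"turn": [0, 0, 0], "translation": [0, 0, -1], "hand": 0}, {"turn": [0, 0, 0], "translation": [0, 0, 0], "hand": 0}, {"turn": [0, 0, 0], "translation": [0, 0, 0], "hand": 0}]}}

```text
time_s: 6.93
eef_pos: [460.2, 405.7, 99.1]
ee_rot: [-0.0, 0.519, 0.855, -0.0]
force: [0.4, 0.3, -2.3]
grip_width: 0.096
grip_force: 89.5
```

{"name": "move_arm", "arguments": {"moves": [{"turn": [0, 0, 0], "translation": [0, 0, -1], "hand": 0}, {"turn": [0, 0, 0], "translation": [0, 0, 0], "hand": 0}, {"turn": [0, 0, 0], "translation": [0, 0, 0], "hand": 0}]}}

```text
time_s: 7.18
eef_pos: [460.3, 405.7, 100.1]
ee_rot: [-0.0, 0.519, 0.855, -0.0]
force: [1.1, -0.0, -2.8]
grip_width: 0.098
grip_force: 89.5
```

{"name": "move_arm", "arguments": {"moves": [{"turn": [0, 0, 0], "translation": [0, 0, -0.7], "hand": 0}, {"turn": [0, 0, 0], "translation": [0, 0, 0], "hand": 0}, {"turn": [0, 0, 0], "translation": [0, 0, 0], "hand": 0}]}}

```text
time_s: 7.43
eef_pos: [460.2, 405.7, 100.6]
ee_rot: [-0.0, 0.519, 0.855, -0.0]
force: [1.0, 0.0, -4.0]
grip_width: 0.094
grip_force: 89.3
```

```bash
python3 - <<'E'
from h import *
F=[]
s=sense();W=world(capture("wrist"),s);print(s["eef_pos"],s["force"])
P=W.reshape(-1,3);P=P[~np.isnan(P).any(1)]
T=P[(P[:,2]>128)&(P[:,2]<145)&(abs((P[:,:2]-[460.6,405.2])@[.885,.465])<6)&(((P[:,:2]-[460.6,405.2])@[-.465,.885])>13)]
print(len(T),np.percentile(T[:,2],[5,50,90,99]))
E
```

```text
[460.16821168 405.66888641 100.57866595] [ 0.96625358  0.01640407 -3.99314468]
378 [128.89283981 136.58779682 138.8232465  139.71372805]
```

The handle is at its stop: 35 mm of travel, the pull has reached 4 N, and the blade top is at 139. Now I'll tip the tote about the foot corner, 1° per row.

{"name": "move_arm", "arguments": {"moves": [{"turn": [0, 0.0175, 0], "translation": [-1.79, 0, -3.69], "hand": 0}, {"turn": [0, 0.0175, 0], "translation": [-1.79, 0, -3.69], "hand": 0}, {"turn": [0, 0.0175, 0], "translation": [-1.79, 0, -3.69], "hand": 0}, {"turn": [0, 0.0175, 0], "translation": [-1.79, 0, -3.69], "hand": 0}, {"turn": [0, 0.0175, 0], "translation": [-1.79, 0, -3.69], "hand": 0}, {"turn": [0, 0, 0], "translation": [0, 0, 0], "hand": 0}, {"turn": [0, 0, 0], "translation": [0, 0, 0], "hand": 0}]}}

```text
time_s: 8.07
eef_pos: [465.0, 396.9, 119.1]
ee_rot: [-0.037, 0.519, 0.854, 0.023]
force: [0.4, -0.3, -5.8]
grip_width: 0.095
grip_force: 89.0
```

```bash
cat > foot.py <<'E'
from h import *
s=sense();q=s["ee_rot"];R=Ro.from_quat([*q[1:],q[0]]).as_matrix()
print("tilt",np.degrees(np.arccos(-R[2,2])).round(2),"foot",(np.array(s["eef_pos"])+R@[-211.8,0,100.6]).round(1),"tip0",(np.array([460.2,405.7,100.6])+np.array([.4645*211.8,-.8855*211.8,-100.6])).round(1),s["force"].round(1),s["wrist_torque"].round(2),s["grip_width"],s["joints"].round(2),s["eef_pos"].round(1))
E
python3 foot.py
```

```text
tilt 5.02 foot [5.582e+02 2.175e+02 3.000e-01] tip0 [558.6 218.2   0. ] [ 0.4 -0.3 -5.8] [-0.09 -0.1   0.02] 0.09504961628968576 [ 0.48  0.58  1.37  0.09  1.2  -0.04] [465.  396.9 119.1]
```

Tilt is 5.0° and the foot point has held within 1 mm. Continuing.

{"name": "move_arm", "arguments": {"moves": [{"turn": [0, 0.0175, 0], "translation": [-1.79, 0, -3.69], "hand": 0}, {"turn": [0, 0.0175, 0], "translation": [-1.79, 0, -3.69], "hand": 0}, {"turn": [0, 0.0175, 0], "translation": [-1.79, 0, -3.69], "hand": 0}, {"turn": [0, 0.0175, 0], "translation": [-1.79, 0, -3.69], "hand": 0}, {"turn": [0, 0.0175, 0], "translation": [-1.79, 0, -3.69], "hand": 0}, {"turn": [0, 0.0175, 0], "translation": [-1.79, 0, -3.69], "hand": 0}, {"turn": [0, 0.0175, 0], "translation": [-1.79, 0, -3.69], "hand": 0}, {"turn": [0, 0.0175, 0], "translation": [-1.79, 0, -3.69], "hand": 0}, {"turn": [0, 0.0175, 0], "translation": [-1.79, 0, -3.69], "hand": 0}, {"turn": [0, 0.0175, 0], "translation": [-1.79, 0, -3.69], "hand": 0}]}}

```text
time_s: 8.9
eef_pos: [475.8, 375.9, 152.6]
ee_rot: [-0.113, 0.514, 0.847, 0.068]
force: [0.5, -0.5, -5.4]
grip_width: 0.094
grip_force: 88.9
```

```bash
python3 foot.py
```

```text
tilt 15.13 foot [5.581e+02 2.178e+02 2.000e-01] tip0 [558.6 218.2   0. ] [ 0.5 -0.5 -5.4] [-0.29 -0.21 -0.  ] 0.09379535382396317 [ 0.36  0.53  1.37  0.27  1.28 -0.21] [475.8 375.9 152.6]
```

{"name": "move_arm", "arguments": {"moves": [{"turn": [0, 0.0175, 0], "translation": [-1.79, 0, -3.69], "hand": 0}, {"turn": [0, 0.0175, 0], "translation": [-1.79, 0, -3.69], "hand": 0}, {"turn": [0, 0.0175, 0], "translation": [-1.79, 0, -3.69], "hand": 0}, {"turn": [0, 0.0175, 0], "translation": [-1.79, 0, -3.69], "hand": 0}, {"turn": [0, 0.0175, 0], "translation": [-1.79, 0, -3.69], "hand": 0}, {"turn": [0, 0.0175, 0], "translation": [-1.79, 0, -3.69], "hand": 0}, {"turn": [0, 0.0175, 0], "translation": [-1.79, 0, -3.69], "hand": 0}, {"turn": [0, 0.0175, 0], "translation": [-1.79, 0, -3.69], "hand": 0}, {"turn": [0, 0.0175, 0], "translation": [-1.79, 0, -3.69], "hand": 0}, {"turn": [0, 0.0175, 0], "translation": [-1.79, 0, -3.69], "hand": 0}]}}

```text
time_s: 9.73
eef_pos: [489.3, 349.9, 181.3]
ee_rot: [-0.186, 0.506, 0.834, 0.113]
force: [-0.3, -1.0, -7.0]
grip_width: 0.095
grip_force: 88.9
```

{"name": "move_arm", "arguments": {"moves": [{"turn": [0, 0.0175, 0], "translation": [-1.79, 0, -3.69], "hand": 0}, {"turn": [0, 0.0175, 0], "translation": [-1.79, 0, -3.69], "hand": 0}, {"turn": [0, 0.0175, 0], "translation": [-1.79, 0, -3.69], "hand": 0}, {"turn": [0, 0.0175, 0], "translation": [-1.79, 0, -3.69], "hand": 0}, {"turn": [0, 0.0175, 0], "translation": [-1.79, 0, -3.69], "hand": 0}, {"turn": [0, 0, 0], "translation": [0, 0, 0], "hand": 0}, {"turn": [0, 0, 0], "translation": [0, 0, 0], "hand": 0}, {"turn": [0, 0, 0], "translation": [0, 0, 0], "hand": 0}, {"turn": [0, 0, 0], "translation": [0, 0, 0], "hand": 0}, {"turn": [0, 0, 0], "translation": [0, 0, 0], "hand": 0}]}}

```text
time_s: 10.57
eef_pos: [496.5, 336.0, 193.4]
ee_rot: [-0.222, 0.501, 0.826, 0.134]
force: [0.8, -0.4, -8.0]
grip_width: 0.1
grip_force: 89.0
```

```bash
python3 foot.py; python3 - <<'E'
from h import *
s=sense();c=capture("wrist");im=c["image"];a=capture("scene");d=capture("side")
for n,x in(("wT",world(c,s)),("scT",world(a)),("siT",world(d))):np.save(n+".npy",x)
f=lambda x,r:cv2.resize(x[r[0]:r[1],r[2]:r[3]],(400,300),interpolation=cv2.INTER_CUBIC)
cv2.imwrite("pics/t.png",np.vstack([np.hstack([f(im,(0,400,53,587)),f(im,(200,400,187,453))]),np.hstack([f(a["image"],(110,290,240,480)),f(d["image"],(140,290,200,400))])]))
E
```

```text
tilt 30.07 foot [5.579e+02 2.181e+02 2.000e-01] tip0 [558.6 218.2   0. ] [ 0.8 -0.4 -8. ] [-0.83 -0.47  0.03] 0.0997314332283146 [ 0.17  0.52  1.35  0.5   1.46 -0.41] [496.5 336.  193.4]
```

View pics/t.png

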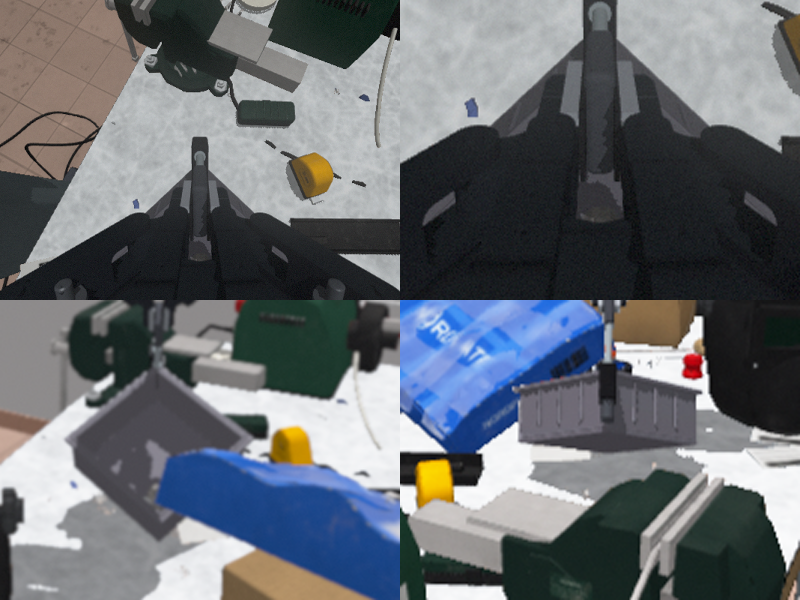

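The tote is tipped with its low corner down, and no nuts show on the visible part of the floor. The blue pack hides the low corner in the scene view. I'll check tilt and foot height by transforming the depth into the expected tote frame.

```bash
python3 - <<'E'
from h import *
s=sense();q=s["ee_rot"];R=Ro.from_quat([*q[1:],q[0]]).as_matrix()
Rt=np.stack([R[:,0],-R[:,1],-R[:,2]],1)  # tote axes
o=np.array(s["eef_pos"])+R@[-114.2,0,100.6]
for n in("scT","siT","wT"):
    P=np.load(n+".npy").reshape(-1,3);P=P[~np.isnan(P).any(1)];L=(P-o)@Rt
    m=(abs(L[:,0])+abs(L[:,1])<92)&(L[:,2]>-3)&(L[:,2]<60);I=L[m]
    fl=I[(I[:,2]<9)&(abs(I[:,0])+abs(I[:,1])<80)];print(n,len(I),len(fl))
    if len(fl)>30:
        c=np.linalg.lstsq(np.c_[fl[:,:2],np.ones(len(fl))],fl[:,2],rcond=None)[0];print(" floor fit slopes deg",np.degrees(c[:2]).round(2),"z",c[2].round(2),"x range",fl[:,0].min(),fl[:,0].max(),'y',fl[:,1].min(),fl[:,1].max())
    b=I[(I[:,2]>9)&(abs(I[:,0])+abs(I[:,1])<80)];print(" bumps",len(b),np.median(b,0).round() if len(b) else'', b[::max(1,len(b)//8)].round().tolist())
    rim=L[(abs(L[:,2]-62)<4)&(abs(L[:,0])+abs(L[:,1])>94)&(abs(L[:,0])+abs(L[:,1])<112)]
    print(" rim",len(rim),np.median(rim,0).round(1) if len(rim) else '',abs(rim[:,:2]).sum(1).max() if len(rim) else '')
    # blue pack nearness: points outside the tote within 15 mm of it
    k=(abs(L[:,0])+abs(L[:,1])>110)&(abs(L[:,0])+abs(L[:,1])<135)&(L[:,2]>0)&(L[:,2]<66)&(P[:,2]>15)&(L[:,0]<90);K=L[k];print(" near",len(K),K[:: max(1,len(K)//5)].round().tolist())
    lo=P[(np.hypot(P[:,0]-558,P[:,1]-218)<25)];print(" by foot z",lo[:,2].min() if len(lo) else'',lo[:,2].max() if len(lo) else'')
E
```

```text
scT 3293 1545
 floor fit slopes deg [-0.04  0.01] z 4.07 x range -62.083043426672916 79.38275682323463 y -57.854768098827506 69.1101835689984
 bumps 71 [-53.   6.  21.] [[-16.0, 28.0, 10.0], [-41.0, 2.0, 24.0], [-45.0, 4.0, 23.0], [-49.0, 12.0, 22.0], [-53.0, 6.0, 26.0], [-53.0, 12.0, 18.0], [-58.0, 8.0, 23.0], [-60.0, 6.0, 20.0], [-61.0, 1.0, 14.0]]
 rim 900 [-8.3 24.4 61. ] 111.85602644751138
 near 0 []
 by foot z -2.2250007311671345 374.5690529101292
siT 473 334
 floor fit slopes deg [0.09 0.08] z -0.2 x range -62.174781571426 78.69875498456092 y -69.83541915154342 74.89682488794993
 bumps 0  []
 rim 106 [52.6 13.  59.4] 109.14713274944363
 near 0 []
 by foot z -1.1816527164997803 10.191918527901063
wT 889 778
 floor fit slopes deg [-1.78 -0.57] z 2.46 x range -47.68608709861674 -7.398725322037504 y -17.163846574162083 15.420018822418845
 bumps 111 [-36.  -1.  13.] [[-35.0, 2.0, 10.0], [-36.0, 2.0, 11.0], [-37.0, 5.0, 11.0], [-36.0, -9.0, 12.0], [-37.0, -3.0, 13.0], [-36.0, 3.0, 15.0], [-38.0, -10.0, 12.0], [-37.0, -3.0, 16.0], [-36.0, -0.0, 17.0]]
 rim 605 [18.7 -8.4 60.1] 111.98788689314796
 near 0 []
 by foot z
```

The depth matches the expected pose: floor slopes are 0.0° and the underside is at 0. The larger nut is at about (-49, 0), which fits it resting on the two small nuts side by side in the corner. The 8 N reading means the grip carries nearly all the weight, so I'll ease down slightly to let the low corner bear load.

{"name": "move_arm", "arguments": {"moves": [{"turn": [0, 0, 0], "translation": [-0.25, 0, 0.43], "hand": 0}, {"turn": [0, 0, 0], "translation": [0, 0, 0], "hand": 0}, {"turn": [0, 0, 0], "translation": [0, 0, 0], "hand": 0}, {"turn": [0, 0, 0], "translation": [0, 0, 0], "hand": 0}, {"turn": [0, 0, 0], "translation": [0, 0, 0], "hand": 0}, {"turn": [0, 0, 0], "translation": [0, 0, 0], "hand": 0}]}}

```text
time_s: 11.22
eef_pos: [496.7, 335.8, 193.0]
ee_rot: [-0.222, 0.501, 0.826, 0.135]
force: [-0.9, -0.1, -5.0]
grip_width: 0.092
grip_force: 89.1
```

```bash
python3 foot.py; python3 - <<'E'
from h import *
s=sense();c=capture("wrist");a=capture("scene")
f=lambda x,r:cv2.resize(x[r[0]:r[1],r[2]:r[3]],(400,400),interpolation=cv2.INTER_CUBIC)
g=lambda x:np.clip(x.astype(float)*2,0,255).astype(np.uint8)
cv2.imwrite("pics/t2.png",np.hstack([g(f(c["image"],(300,360,290,350))),g(f(a["image"],(170,250,270,350)))]))
q=s["ee_rot"];R=Ro.from_quat([*q[1:],q[0]]).as_matrix();Rt=np.stack([R[:,0],-R[:,1],-R[:,2]],1);o=np.array(s["eef_pos"])+R@[-114.2,0,100.6]
for W in(world(c,s),world(a)):
    P=W.reshape(-1,3);L=(P-o)@Rt;I=L[(abs(L[:,0])+abs(L[:,1])<84)&(L[:,2]>8.5)&(L[:,2]<30)];print(len(I),I[::max(1,len(I)//25)].round().tolist())
E
```

```text
tilt 30.09 foot [ 5.580e+02  2.181e+02 -2.000e-01] tip0 [558.6 218.2   0. ] [-0.9 -0.1 -5. ] [-0.49 -0.22 -0.04] 0.09245876407959089 [ 0.17  0.52  1.35  0.5   1.46 -0.41] [496.7 335.8 193. ]
118 [[-35.0, 4.0, 9.0], [-36.0, 5.0, 10.0], [-37.0, 1.0, 9.0], [-36.0, -3.0, 9.0], [-36.0, 5.0, 11.0], [-37.0, 1.0, 10.0], [-37.0, -3.0, 10.0], [-37.0, -7.0, 10.0], [-38.0, 6.0, 11.0], [-36.0, 2.0, 13.0], [-37.0, -2.0, 12.0], [-36.0, -6.0, 12.0], [-39.0, 7.0, 10.0], [-36.0, 3.0, 13.0], [-36.0, -1.0, 14.0], [-37.0, -5.0, 13.0], [-38.0, -10.0, 12.0], [-39.0, 7.0, 12.0], [-35.0, 3.0, 16.0], [-37.0, -1.0, 14.0], [-36.0, -5.0, 15.0], [-37.0, -9.0, 14.0], [-41.0, 8.0, 12.0], [-36.0, 3.0, 17.0], [-37.0, -1.0, 15.0], [-37.0, -5.0, 15.0], [-37.0, -9.0, 16.0], [-36.0, 3.0, 18.0], [-36.0, -1.0, 18.0], [-37.0, -5.0, 17.0]]
74 [[36.0, 21.0, 9.0], [-5.0, 7.0, 9.0], [-39.0, 3.0, 25.0], [-40.0, 6.0, 23.0], [-42.0, 3.0, 25.0], [-43.0, 6.0, 24.0], [-43.0, 3.0, 24.0], [-45.0, 8.0, 23.0], [-45.0, 4.0, 25.0], [-47.0, 12.0, 23.0], [-47.0, 8.0, 24.0], [-44.0, 4.0, 19.0], [-48.0, 12.0, 22.0], [-48.0, 8.0, 22.0], [-44.0, 4.0, 15.0], [-51.0, 10.0, 23.0], [-51.0, 6.0, 23.0], [-48.0, 14.0, 14.0], [-53.0, 10.0, 24.0], [-52.0, 6.0, 21.0], [-52.0, 16.0, 17.0], [-53.0, 12.0, 19.0], [-55.0, 8.0, 22.0], [-55.0, 5.0, 23.0], [-55.0, 12.0, 19.0], [-58.0, 8.0, 24.0], [-57.0, 12.0, 19.0], [-59.0, 8.0, 23.0], [-59.0, 10.0, 19.0], [-61.0, 6.0, 22.0], [-61.0, 6.0, 18.0], [-61.0, 3.0, 19.0], [-62.0, 3.0, 17.0], [-61.0, -1.0, 15.0], [-61.0, 3.0, 10.0], [-61.0, -1.0, 12.0], [-61.0, -5.0, 11.0]]
```

View pics/t2.png

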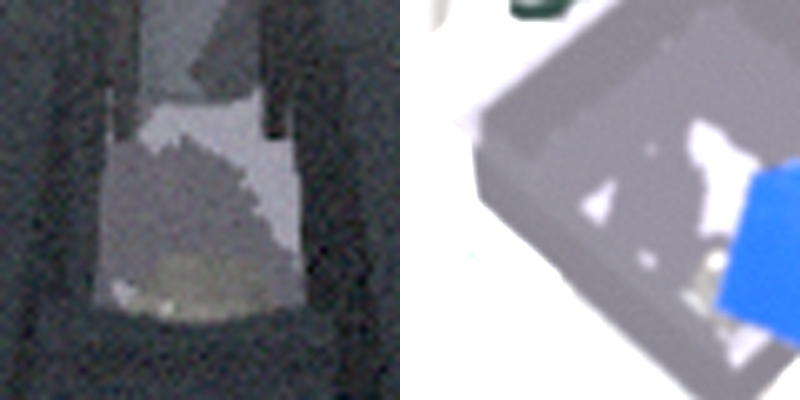

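The large nut shows at the low corner and hasn't moved: left crop (205,285), right crop (705,290). The rest of the visible floor is empty. The foot corner now carries load, with 5 N left on the hand, and tilt is 30.1°. Handing in.

```bash
python3 -c "from rig import finish_job;print(finish_job())"
```

```text
the job is handed in; nothing more can be done
None
```

I handed the job in with the tote held still at 30.1° by the fully pulled-out handle, low corner on the bench; I saw only the larger nut at that corner, and its position fits the two hidden smaller ones sitting behind it.

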